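# Reset and hold the shutter key switch

## Robot

A 6-joint arm with a two-finger parallel gripper is mounted at the origin on the work surface. World frame = base frame: x ahead of the robot, y to its left, z up, the work surface at z = 0. Lengths are in m, angles in rad, forces in N, time in s.
With the tool pointing down it reaches from about 0.35 to 0.975 m from the base axis. Payload 4.9 kg.
Tool frame: the origin (TCP) lies midway between the tips of the shut fingers; the grasp point (between the pads) lies 19 mm behind it; z points along the fingers, y is the direction in which the jaws open and shut (so a half turn about z gives the same grasp; the last joint's range is limited). The gripper opens to 85 mm and grips with 20 to 120 N. Pads are 22 mm wide; open, the fingers measure 114 mm over their backs; the gripper's body (76 mm by 85 mm) begins 54 mm behind the grasp point. The pads swing forward as they close: fully open they stand 13 mm farther back than shut.
Start: joints at [1.041, 0.053, 1.613, -0, 1.476, -0.119], TCP at [0.25, 0.573, 0.231] pointing down, gripper open.
Joint ranges: [-3.01, 3.01], [-1.01, 2.22], [0.06, 2.58], [-1.02, 4.17], [0.09, 2.62], [-3.14, 3.14]. Speed limits (rad/s): [2.57, 2.57, 3.14, 3.14, 3.14, 3.14].

## Interface

Orientations are given as a unit quaternion [w, x, y, z].
In Python, from plant import state, grab_frame, camera_params, job_done, boxes_of gives the robot as it stands.
- The arm moves only by the tool step_arm, never from a script. Its argument "steps" is a list of rows, each a list of 4 numbers: the shift along the tool's x, y, z in mm, then the turn about the tool's z in degrees. A call has 1 to 8 rows; each row shifts and turns the pose as measured when the row begins, along the tool's axes as they then stand; what a row does not reach is not made up. A row lasts 1/10 s, in which the tool goes at most 50 mm and 8.59 degrees, less where a joint would pass 70% of its speed; a pose out of reach is approached as far as the arm can. A call is refused whole if a number of a shift passes 50 or a number of a turn 8.59, either way. A call with a gripper value outside its range is refused whole. "claw" is the opening in per cent of the stroke, from 0 (shut) to 100 (fully open), set as the call begins (left out, the last holds). The fingers move at their own pace and stop on an object; the grip force is fixed at half the most. Time passes only in rows, so rows that do not move let the fingers close. It gives the time, the measured TCP pose, the force and the opening at its end, in the units of the state.
- state(): the state, without advancing time (a new reading comes with each control period).
- grab_frame(name): name is "scene" or "side" or "wrist"; returns (picture, depth): 420x560x3 uint8, red, green, blue; 420x560 float32, m along the optical axis (not along the pixel's ray), 0 where there is no reading.
- camera_params(name): a dict with "mtx" (3x3 intrinsics, pixels), "extrinsics" (4x4, takes a point from camera to world coordinates); the wrist camera has in their place "T_tool_cam" (4x4, takes a point from camera to tool coordinates, whose origin is the TCP and whose axes are the flange's). Camera axes: x right, y down, z forward; pixel columns grow to the right and rows downward; lengths in m; the calibration is good to about 2 mm. A picture is of the moment at which its call begins: read the wrist's pose just before it. camera_params takes no time and is no camera call.
- job_done(): hands the job in, once; it reports no verdict.
Trained networks look in the newest picture that a camera, given by its name, has taken for a name from the list of things; names that differ only in an ending like _2 or _b are one class to them, and where a whole thing is asked for, a point or a joint stands for the part that bears it (a point fixed in the world has none). Each returns a list of dicts, best first, with "p" (0 to 1); they miss things now and then, are a little off and sometimes report something else, mostly with a low value. They report only what shows in the picture. A call takes as long as a camera call. They do not tell look-alikes from the thing itself.
- boxes_of(camera, label): "box" ([left, top, width, height] in pixels, round what is visible of it).
The state is a dict: "time": time; "joint_pos": joint angles; "joint_vel": joint speeds; "joint_efforts": joint torques, N m; "tool_pos": TCP position; "tool_rot": TCP orientation; "contact_force": force on the tool from outside, world axes, zero at the start; "ft_torque": the same for the moment, N m; "gripper_width": opening from 0.0 (shut) to 1.0 (fully open).
Only numpy, scipy, OpenCV 4.12 (cv2) and the standard library are available. Lean on these libraries where they do the work, as an engineer would, in place of code of your own. Each camera call takes 0.05 s, during which the arm holds its last target. There are 200 camera calls.

## Task

The shop's roller shutter has tripped: take the key with the rectangular head out of the key stand and, using its blade tip as a stylus, press the small reset button sunk in the top of the grey control box all the way down for half a second. Then push that key fully home in the keyhole of the same box, easing it past the sticky pins, turn it a quarter turn clockwise (seen from above) to its stop and hold it there against the return spring: finish while still gripping the key turned. Leave the round-headed key in the stand and the other goods where they are.

Things in the scene. Friction and masses are not known exactly. Their poses are not given: they have to be found in the camera images.
- key: The key to use, upright in the stand, 45 g. Origin at the middle of its lower tip, z up. Steel blade 12 mm wide (x), 5 mm thick (y), from z=0 to 14 mm, bottom end rounded (radius 2.5 mm); 5 mm round shank; 14 mm round collar z=24 to 27 mm; black rectangular head 34 (x) by 9 mm (y), z=40 to 70 mm, to be pinched across y. A half turn about z makes no difference.
- key_tip (a point): The key's origin: middle of the lower end of its blade.
- key_bow (a point): Centre of the key's rectangular head, 55 mm above the tip (axes as the key).
- spare_key: Another key in the other slot of the stand, to be left alone: round black knob head (24 mm across seen from above, 30 mm tall), thin round steel stem, same collar; 70 mm tall, origin at its lower tip. Which of the two slots holds which key varies.
- key_stand: Fixed plywood block 130 (x) by 50 (y) by 32 mm (z), origin under its centre. Two slots in the top, 14 by 7 mm (long along x) and 22 mm deep, at x = -35 and +35 mm; keys stand in them with their tip 10 mm above the counter, blades along the block's x.
- control: Fixed grey steel control box 130 (x) by 190 (y) by 75 mm (z), origin under its centre. In its flat top: the keyhole in a 36 mm square steel plate at y=+45 mm, and a round well with the reset button at y=-45 mm. Box and key stand may swap sides of the counter.
- keyhole (a point): Centre of the key slot's mouth, flush with the box's top (axes as the box, z up). Slot 14 mm (box x) by 7 mm (box y), straight down. The key goes in 24 mm, until its collar rests on the top. Two pairs of sticky spring pins meet the tip about 11 and 16 mm down: up to 15 N to push past, less if rocked. The key turns only when at least 20 mm in, and cannot come out while turned.
- button_well (a point): Centre of the mouth of the button's round well, 18 mm wide, flush with the box's top. The flat 15 mm white button lies 7 mm down in it and goes down 4 mm more.
- reset (a joint): Travel of the reset button in m: 0 up, 0.004 fully down. It springs back; about 1.6 N starts it, 5 N holds it fully down.
- plug (a joint): Turn of the lock's plug in rad (its slot lies 6 mm below the box's top): 0 at rest, in line with the mouth, grows clockwise seen from above, firm stop at 1.571. A spring turns it back (0.03 N m at rest, 0.08 N m at the stop). The key has about 0.1 to 0.15 rad of play in it, so turn the key a little over a quarter to bring the plug to the stop.
- oil_bottle: Bystander: upright oil bottle, 68 mm wide, 210 mm tall (a little more with cap), origin under its centre.
- milk_can: Bystander: upright tin, 74 mm wide, 80 mm tall, origin under its centre.
- soap_carton: Bystander: carton 60 by 100 by 40 mm, origin under its centre.
Not all that is in view belongs to the job. What is shaped like the key but orange or purple is not meant.

How it is judged:
On the way, in this order (a step that is already met when the one before it is completed fails the run):
1. the reset button is held down by the key's tip (value of joint reset above 0.003 m and contact force between key and control above 1 N and horizontal distance between key_tip and button_well below 0.01 m and contact force between the fingers and key above 2 N), for 0.4 s.
2. the key is fully home in the keyhole, not yet turned (horizontal distance between key_tip and keyhole below 0.004 m and z of key_tip in the frame of control below 0.0535 m and value of joint plug below 0.3 rad), for 0.1 s.
At the end, for the whole second after the job is handed in: The key is home in the lock (tip at least 20 mm below the box's top, within 4 mm of the keyhole's axis), the plug is turned clockwise by more than 1.35 rad, the reset button is up again and the fingers still grip the key (over 2 N), for the whole last second (horizontal distance between key_tip and keyhole below 0.004 m and z of key_tip in the frame of control below 0.055 m and value of joint plug above 1.35 rad and value of joint reset below 0.001 m and contact force between the fingers and key above 2 N); the arm keeps its last pose, push and grip.
It fails at once if the spare key, bottle, tin or carton is disturbed (30 mm, spare key 15 mm) (distance of spare_key from where it was at the start of the episode above 0.015 m or distance of any of oil_bottle, milk_can, soap_carton from where it was at the start of the episode above 0.03 m).
It also fails if it takes over 58 s, if anything falls off the work surface, if the arm or the gripper's body presses on something with over 40 N, if the wrist force passes 120 N, or if a joint passes its speed limit or range.

## Working session

There is one attempt and no reset: what is moved stays moved. The work goes in short steps, Python scripts to look and compute and a tool call to move; the robot and the scene stay as the last step left them, time stands still between calls to the robot, and variables do not carry over. Pictures are saved under pics/ and viewed, about 8 in all and at most 12, crops included, and the job is handed in when it is done.

Besides the shell and the picture viewer there is one more tool, called after ">>>" as name([rows], argument=value, ...), one row to a line, values as JSON. step_arm: Moves the arm, as the interface text tells. Its arguments: {"type":"object","properties":{"steps":{"type":"array"},"claw":{"type":"number"}},"required":["steps"]}

```bash
mkdir -p pics; ls; cat > h.py <<'E'
import numpy as np, cv2
from plant import state, grab_frame, camera_params, job_done, boxes_of
from scipy.spatial.transform import Rotation as R
def Tcam(n,s=None):
    p=camera_params(n)
    if n!='wrist': return p['mtx'],np.array(p['extrinsics'])
    T=np.eye(4); q=s['tool_rot']; T[:3,:3]=R.from_quat([q[1],q[2],q[3],q[0]]).as_matrix(); T[:3,3]=s['tool_pos']
    return p['mtx'],T@np.array(p['T_tool_cam'])
def cloud(d,K,T):
    K=np.array(K); v,u=np.mgrid[:d.shape[0],:d.shape[1]]
    P=np.stack([(u-K[0,2])/K[0,0]*d,(v-K[1,2])/K[1,1]*d,d],-1)
    return P@T[:3,:3].T+T[:3,3]
def px(p,K,T):
    c=(np.asarray(p)-T[:3,3])@T[:3,:3]; c=c@np.array(K).T; return c[:2]/c[2]
E
python3 - <<'E'
from h import *
s=state(); print(s)
for n in ['scene','side','wrist']:
    im,d=grab_frame(n); cv2.imwrite(f'pics/{n}0.png',im[:,:,::-1]); np.savez(f'{n}0.npz',im=im,d=d)
    for l in ['key','control','key_stand','spare_key']:
        print(n,l,[(b['box'],round(b['p'],2)) for b in boxes_of(n,l)][:3])
    print(camera_params(n))
a=cv2.imread('pics/scene0.png');b=cv2.imread('pics/side0.png')
cv2.imwrite('pics/both0.png',np.vstack([a,b])[:, :]) 
E
```

```text
pics
{'time': 0.0, 'joint_pos': array([ 1.04100111e+00,  5.33722251e-02,  1.61430551e+00, -2.54253875e-06,
        1.47601636e+00, -1.18981069e-01]), 'joint_vel': array([-0.00091567, -0.00063876,  0.00132006, -0.0002268 ,  0.00301325,
       -0.00059705]), 'joint_efforts': array([ 2.46590374e-03, -3.93664169e+01, -3.70183182e+01,  1.12190696e-04,
        7.01955709e-03,  2.26301222e-05]), 'tool_pos': array([0.2492648 , 0.5724522 , 0.23004663]), 'tool_rot': array([-3.33695554e-04,  2.03965460e-01,  9.78977521e-01, -9.96324487e-04]), 'contact_force': array([ 0.08585878, -0.47519038,  0.10454755]), 'ft_torque': array([-0.0158299 ,  0.03191343, -0.02684174]), 'gripper_width': 0.994571506173355}
scene key [([261.0, 177.0, 14.3, 14.2], 0.47)]
scene control []
scene key_stand [([244.8, 150.1, 42.2, 30.7], 0.58)]
scene spare_key []
{'mtx': array([[484.61701413,   0.        , 283.47877102],
       [  0.        , 484.61701413, 206.84418221],
       [  0.        ,   0.        ,   1.        ]]), 'extrinsics': array([[-0.8450426 ,  0.43129691, -0.31604743,  1.02390995],
       [ 0.53464392,  0.67
[... 735 characters left out ...]
24,  0.86486584],
       [ 0.        ,  0.        ,  0.        ,  1.        ]])}
wrist key []
wrist control [([97.7, 400.3, 34.4, 19.7], 0.92)]
wrist key_stand []
wrist spare_key []
{'mtx': array([[304.86346778,   0.        , 279.71799979],
       [  0.        , 304.86346778, 207.45722446],
       [  0.        ,   0.        ,   1.        ]]), 'T_tool_cam': array([[-6.26527140e-04, -9.52594912e-01, -3.04240927e-01,
         7.83094650e-02],
       [ 9.99999788e-01, -5.42610181e-04, -3.60370022e-04,
         6.59672538e-04],
       [ 1.78202425e-04, -3.04241088e-01,  9.52595050e-01,
        -1.41701479e-01],
       [ 0.00000000e+00,  0.00000000e+00,  0.00000000e+00,
         1.00000000e+00]])}
```

```bash
python3 - <<'E'
import cv2,numpy as np
b=cv2.imread('pics/side0.png');
cv2.imwrite('pics/v1.png',cv2.resize(b[110:330,140:420],None,fx=2.7,fy=2.7,interpolation=cv2.INTER_CUBIC))
E
```

```text
(no output)
```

View pics/scene0.png

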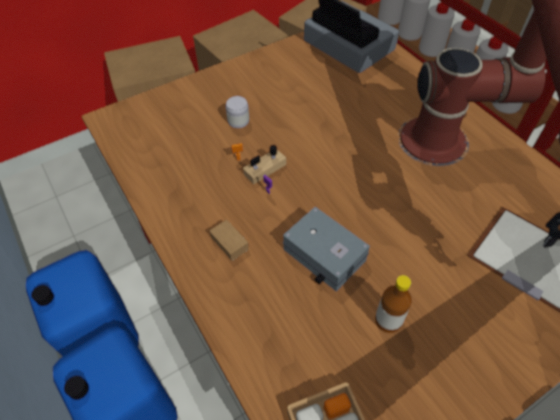

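View pics/v1.png

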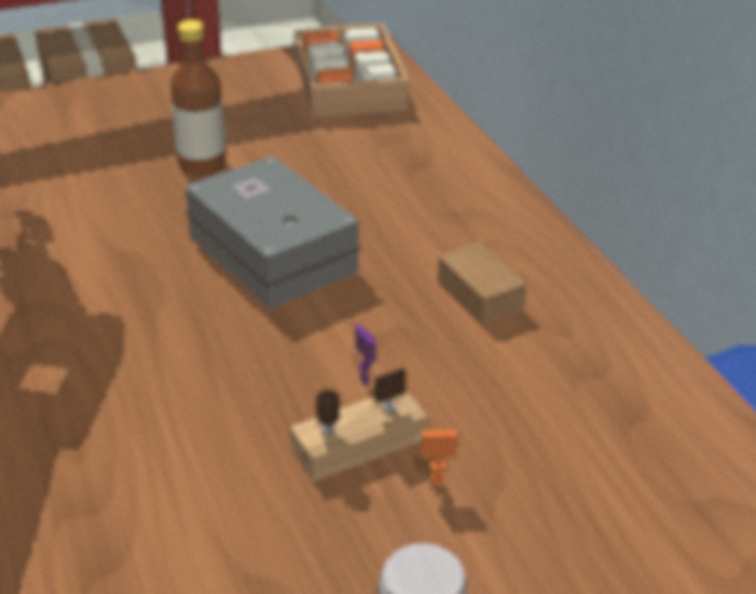

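The scene view shows the key stand at about (265,163) with the rectangular key at (255,160) and the round one at (273,151). The grey box is at (325,247), with the key plate at (339,250) and the well at (313,232). In the side view, orange and purple decoys stand either side of the stand.

```bash
python3 - <<'E'
from h import *
for n,pts in [('scene',{'rect':(255,160),'round':(273,151),'plate':(339,250),'well':(313,232),'orange':(237,149),'purple':(267,184),'bottle':(404,283),'tin':(237,105),'carton':(230,240)}),
 ('side',{'rect':(140+390/2.7,110+385/2.7),'round':(140+327/2.7,110+407/2.7),'plate':(140+251/2.7,110+187/2.7),'well':(140+290/2.7,110+219/2.7),'orange':(140+438/2.7,110+442/2.7),'purple':(140+366/2.7,110+340/2.7)})]:
    z=np.load(n+'0.npz'); K,T=Tcam(n); C=cloud(z['d'],K,T)
    for k,(u,v) in pts.items():
        print(n,k,C[int(round(v)),int(round(u))].round(3))
    # box top & stand top rects
    for nm,zr,ctr in [('boxtop',(0.068,0.082),C[232,313] if n=='scene' else None),]:
        pass
    c0=np.array([0.0,0,0])
    m=(abs(C[...,2]-.075)<.006)&(z['d']>0)
    ctr=C[[241,][0],326] if n=='scene' else C[110+200//3+8,140+100]
    m&=np.hypot(C[...,0]-ctr[0],C[...,1]-ctr[1])<.14
    print('box',cv2.minAreaRect(C[m][:,:2].astype(np.float32)*1000),m.sum())
    ctr=C[163,264] if n=='scene' else C[110+435//3+15,140+133]
    m=(abs(C[...,2]-.032)<.006)&(z['d']>0)&(np.hypot(C[...,0]-ctr[0],C[...,1]-ctr[1])<.09)
    print('stand',ctr,cv2.minAreaRect(C[m][:,:2].astype(np.float32)*1000),m.sum())
E
```

```text
scene rect [ 0.573 -0.18   0.071]
scene round [ 0.509 -0.18   0.074]
scene plate [0.546 0.211 0.065]
scene well [0.571 0.128 0.066]
scene orange [ 0.591 -0.262  0.057]
scene purple [ 0.582 -0.097  0.048]
scene bottle [0.539 0.421 0.208]
scene tin [ 0.505 -0.412  0.085]
scene carton [0.768 0.015 0.043]
box ((560.65478515625, 171.29690551757812), (134.2759246826172, 192.3763427734375), 14.216235160827637) 3008
stand [ 0.54125302 -0.18252475  0.03653085] ((535.9049072265625, -161.11268615722656), (132.0594024658203, 104.61244201660156), 5.487825870513916) 450
side rect [ 0.57  -0.189  0.068]
side round [ 0.498 -0.206  0.077]
side plate [0.553 0.216 0.074]
side well [0.576 0.137 0.068]
side orange [ 0.587 -0.272  0.058]
side purple [ 0.576 -0.116  0.07 ]
box ((560.6819458007812, 170.2720947265625), (133.5255584716797, 198.4486846923828), 14.436732292175293) 1298
stand [ 0.53284722 -0.20413746  0.03169883] ((536.1255493164062, -215.7991180419922), (113.69872283935547, 136.9713592529297), 86.48127746582031) 601
```

>>> step_arm([
  [-37,-29,0,0],
  [-37,-29,0,0],
  [-37,-29,0,0],
  [-37,-29,0,0],
  [-37,-29,0,0],
  [-37,-29,0,0],
  [-37,-29,0,0],
  [-37,-29,0,0],
], claw=50)

```text
time: 1.55
tool_pos: [0.4326, 0.236, 0.2318]
tool_rot: [0.001, 0.198, 0.98, 0.002]
contact_force: [1.0, 0.3, -0.5]
gripper_width: 0.498
```

>>> step_arm([
  [-45,-5,10,0],
  [-45,-5,10,0],
  [-44,-4,10,0],
  [0,0,0,-8.5],
  [0,0,0,-8.5],
  [0,0,0,-8.5],
  [0,0,0,-8.5],
  [0,0,0,-3],
])

```text
time: 2.35
tool_pos: [0.5589, 0.1601, 0.2018]
tool_rot: [0.004, -0.127, 0.992, 0.001]
contact_force: [-0.6, 0.5, 0.7]
gripper_width: 0.501
```

```bash
cat > look.py <<'E'
from h import *
import sys
tag=sys.argv[1]; s=state(); im,d=grab_frame('wrist'); cv2.imwrite(f'pics/{tag}.png',im[:,:,::-1]); 
K,T=Tcam('wrist',s); np.savez(f'{tag}.npz',im=im,d=d,K=K,T=T)
M=R.from_quat(np.roll(s['tool_rot'],-1)).as_matrix(); print(s['time'],s['tool_pos'].round(4),'yaw',np.degrees(np.arctan2(M[1,0],M[0,0])).round(2),'j',s['joint_pos'].round(2),'tz',M[:,2].round(4))
E
python3 look.py w1
```

```text
2.35 [0.5589 0.1601 0.2018] yaw -165.35 j [ 0.15 -0.04  1.75  0.    1.42 -1.68] tz [ 0.0068  0.0032 -1.    ]
```

View pics/w1.png

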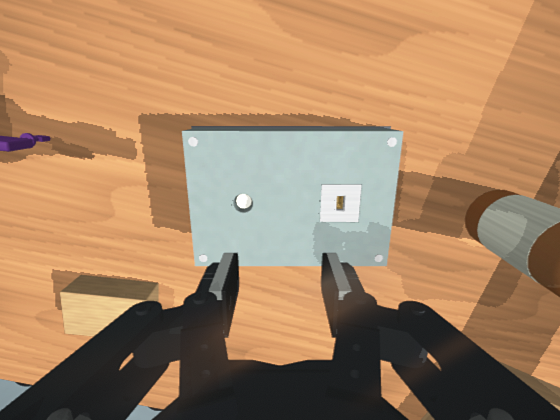

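The wrist view shows the box square in the picture. The keyhole is at about (340,203) in its plate, the white button at (243,202), and the purple decoy at (20,143).

```bash
cat > plane.py <<'E'
from h import *
def onplane(u,v,K,T,z):
    r=T[:3,:3]@np.array([(u-K[0,2])/K[0,0],(v-K[1,2])/K[1,1],1]); return T[:3,3]+r*(z-T[2,3])/r[2]
E
python3 - <<'E'
from plane import *
z=np.load('w1.npz'); K,T,im,d=z['K'],z['T'],z['im'],z['d']; C=cloud(d,K,T)
m=(abs(C[...,2]-.075)<.008)&(d>0)&(C[...,0]>.4)&(C[...,0]<.7); print('topz',np.median(C[m][:,2]))
g=im.astype(int)
m8=m.astype(np.uint8); n,l,st,ce=cv2.connectedComponentsWithStats(m8); k=1+st[1:,4].argmax()
print('rect',cv2.minAreaRect((C[l==k][:,:2]*1000).astype(np.float32)))
# plate mask
hsv=cv2.cvtColor(im,cv2.COLOR_RGB2HSV)
def blob(mask,box):
    x0,y0,x1,y1=box; mm=np.zeros_like(mask,np.uint8); mm[y0:y1,x0:x1]=mask[y0:y1,x0:x1]
    n,l,st,ce=cv2.connectedComponentsWithStats(mm); k=1+st[1:,4].argmax(); return l==k,ce[k],st[k]
print(im[203,340],im[190,330],im[160,300],im[202,243],im[240,340])
pl,c,st=blob((im.min(-1)>225)|(hsv[...,1]>60),(312,178,370,228)); print('plate',c,st)
sl,c2,st2=blob((hsv[...,1]>60)|(im.max(-1)<120),(330,193,352,214)); print('slot',c2,st2)
b,c3,st3=blob((im.min(-1)>225)|(im.max(-1)<90),(228,188,260,216)); print('well',c3,st3)
for q in (c,c2,c3): print(onplane(*q,K,T,.075).round(4))
ys,xs=np.nonzero(pl); P=np.array([onplane(x,y,K,T,.075)[:2] for x,y in zip(xs,ys)],np.float32)*1000; print(cv2.minAreaRect(P))
E
python3 - <<'E'
import cv2
a=cv2.imread('pics/w1.png')[175:230,220:375]; cv2.imwrite('pics/w1c.png',cv2.resize(a,None,fx=5,fy=5,interpolation=cv2.INTER_NEAREST))
E
```

```text
topz 0.07403538673243698
rect ((560.7776489257812, 172.18942260742188), (130.07803344726562, 190.789306640625), 14.478293418884277)
[106  88  51] [237 237 237] [184 201 199] [255 255 254] [157 174 171]
plate [339.84356287 202.66916168] [ 320  185   41   37 1336]
slot [339.70786517 202.23595506] [337 196   7  14  89]
well [241.82638889 201.63888889] [236 194  12  18 144]
[0.5488 0.2155 0.075 ]
[0.5485 0.2153 0.075 ]
[0.5706 0.128  0.075 ]
((549.49853515625, 215.62594604492188), (34.72503662109375, 35.652286529541016), 14.590417861938477)
```

>>> step_arm([
  [0,-47,-1,0],
  [0,-47,-1,0],
  [0,-47,-1,0],
  [0,-47,0,0],
  [0,-47,0,0],
  [0,-47,0,0],
  [0,-47,0,0],
  [0,-30,0,0],
])

```text
time: 3.2
tool_pos: [0.6528, -0.195, 0.2056]
tool_rot: [0.006, -0.128, 0.992, 0.001]
contact_force: [0.5, 0.0, -0.2]
gripper_width: 0.5
```

```bash
python3 look.py w2
```

```text
3.2 [ 0.6528 -0.195   0.2056] yaw -165.31 j [-0.4   0.19  1.5   0.01  1.44 -2.23] tz [ 0.0108  0.0043 -0.9999]
```

View pics/w2.png

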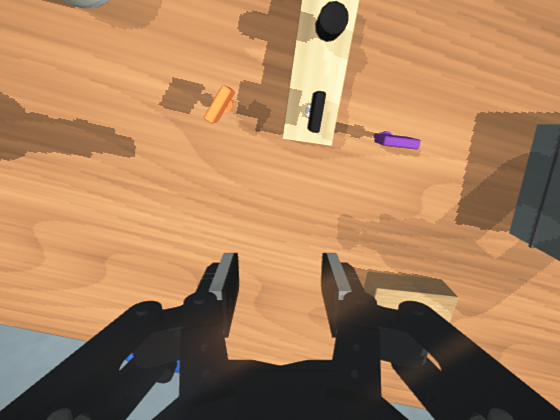

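The rectangular key's head is at (317,111) and the round knob at (331,20). The decoys are at (219,104) and (398,141), clear of the jaws.

```bash
cat > key.py <<'E'
from plane import *
import sys
tag=sys.argv[1]; u,v=int(sys.argv[2]),int(sys.argv[3])
z=np.load(tag+'.npz'); K,T,im,d=z['K'],z['T'],z['im'],z['d']; C=cloud(d,K,T)
m=(im.max(-1)<70)&(C[...,2]>.068)&(C[...,2]<.1)&(np.hypot(C[...,0]-C[v,u,0],C[...,1]-C[v,u,1])<.04)
print('C',C[v,u].round(4),m.sum(),'z med',np.median(C[m][:,2]))
ys,xs=np.nonzero(m); P=np.array([onplane(x,y,K,T,.080)[:2] for x,y in zip(xs,ys)],np.float32)*1000; print('head',cv2.minAreaRect(P),P.mean(0))
m=(abs(C[...,2]-.032)<.006)&(np.hypot(C[...,0]-C[v,u,0],C[...,1]-C[v,u,1])<.16)&(d>0)&(im.min(-1)>90)
n,l,st,ce=cv2.connectedComponentsWithStats(m.astype(np.uint8)); k=1+st[1:,4].argmax()
print('stand',cv2.minAreaRect((C[l==k][:,:2]*1000).astype(np.float32)),np.median(C[l==k][:,2]))
E
python3 key.py w2 317 111
```

```text
C [ 0.5715 -0.1831  0.0783] 439 z med 0.07877475935947598
head ((572.0470581054688, -183.6979522705078), (32.133174896240234, 9.268321990966797), 6.533078193664551) [ 571.80505 -183.71172]
stand ((538.1193237304688, -186.53746032714844), (128.56985473632812, 50.32505798339844), 6.7386250495910645) 0.03113759550163228
```

>>> step_arm([
  [0,0,0,8.1],
  [40,10,10,0],
  [39,10,20,0],
  [0,0,20,0],
  [0,0,15,0],
  [0,0,0,0],
])

```text
time: 3.85
tool_pos: [0.5699, -0.1889, 0.1343]
tool_rot: [0.004, -0.048, 0.999, 0.001]
contact_force: [-0.3, 0.9, -0.4]
gripper_width: 0.504
```

```bash
python3 look.py w3
```

```text
3.85 [ 0.5699 -0.1889  0.1343] yaw -174.55 j [-0.45  0.07  1.76  0.01  1.3  -2.11] tz [ 0.0082  0.0029 -1.    ]
```

View pics/w3.png

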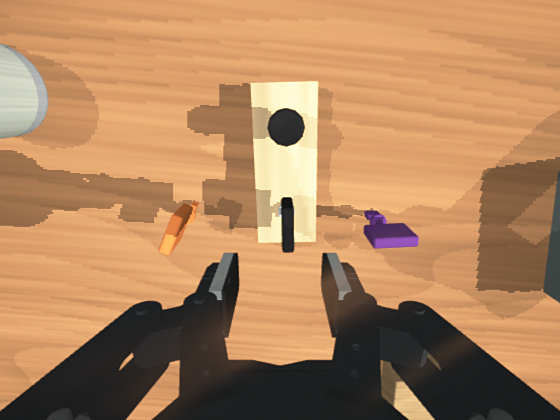

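The stand is now upright in view. The key's head is at (287,225), just ahead of the open jaws and nearly centred.

```bash
python3 key.py w3 288 212
```

```text
C [ 0.5582 -0.1836  0.0783] 530 z med 0.07880601545272903
head ((569.0514526367188, -182.90281677246094), (35.680458068847656, 8.030365943908691), 6.856831073760986) [ 568.9874 -182.9735]
stand ((537.533203125, -186.721435546875), (130.53038024902344, 50.1955680847168), 6.634232521057129) 0.031069310463358382
```

>>> step_arm([
  [-2,6,0,-1.2],
  [0,0,25,0],
  [0,0,25,0],
  [0,0,20,0],
  [0,0,15,0],
  [0,0,3,0],
  [0,0,0,0],
])

```text
time: 4.6
tool_pos: [0.586, -0.1844, 0.0571]
tool_rot: [0.015, -0.062, 0.998, -0.004]
contact_force: [0.1, 0.1, 0.4]
gripper_width: 0.498
```

```bash
python3 look.py w4; python3 key.py w4 288 225
```

```text
4.6 [ 0.586  -0.1844  0.0571] yaw -172.93 j [-0.43  0.17  1.79  0.01  1.15 -2.13] tz [ 0.0298 -0.0058 -0.9995]
C [ 0.5552 -0.1837  0.073 ] 2111 z med 0.07898333600979354
head ((587.6104125976562, -180.2555694580078), (60.516090393066406, 63.02489471435547), 48.02687072753906) [ 574.14343 -188.87706]
stand ((537.6863403320312, -186.69064331054688), (130.8290252685547, 50.30146026611328), 6.617901802062988) 0.031077980120650495
```

View pics/w4.png

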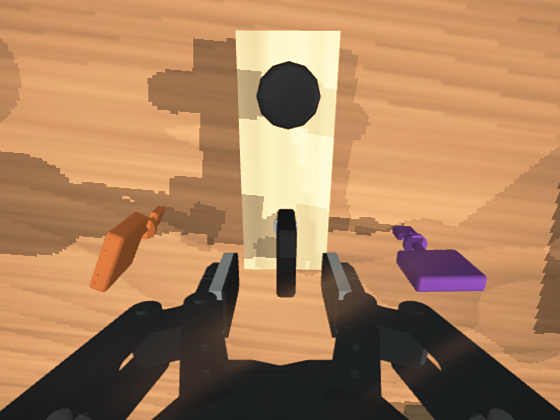

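>>> step_arm([
  [7,2,0,0],
  [7,1,0,0],
  [0,0,0,0],
])

```text
time: 4.95
tool_pos: [0.5725, -0.1838, 0.0601]
tool_rot: [0.017, -0.062, 0.998, -0.005]
contact_force: [0.1, -0.6, 0.9]
gripper_width: 0.497
```

```bash
cat > st.py <<'E'
from h import *
s=state(); M=R.from_quat(np.roll(s['tool_rot'],-1)).as_matrix(); print(s['time'],s['tool_pos'].round(4),'yaw',np.degrees(np.arctan2(M[1,0],M[0,0])).round(2),'tz',M[:,2].round(4),'F',s['contact_force'].round(1),s['gripper_width'])
E
python3 st.py
```

```text
4.95 [ 0.5725 -0.1838  0.0601] yaw -172.9 tz [ 0.0344 -0.008  -0.9994] F [ 0.1 -0.6  0.9] 0.4971464349964833
```

>>> step_arm([
  [0,0,3,0],
  [0,0,3,0],
  [0,0,3,0],
  [0,0,0,0],
])

```text
time: 5.35
tool_pos: [0.573, -0.1844, 0.0516]
tool_rot: [0.018, -0.061, 0.998, -0.006]
contact_force: [0.7, 1.0, -0.7]
gripper_width: 0.499
```

```bash
python3 st.py
```

```text
5.35 [ 0.573  -0.1844  0.0516] yaw -172.94 tz [ 0.0365 -0.0089 -0.9993] F [ 0.7  1.  -0.7] 0.49852356307413526
```

>>> step_arm([
  [1,1,2,0],
  [0,0.5,3,0],
  [0,0,0,0],
])

```text
time: 5.65
tool_pos: [0.5719, -0.1828, 0.0457]
tool_rot: [0.018, -0.062, 0.998, -0.005]
contact_force: [-0.5, 0.7, 0.2]
gripper_width: 0.497
```

>>> step_arm([
  [0,0,0,0],
  [0,0,0,0],
  [0,0,0,0],
  [0,0,0,0],
  [0,0,0,0],
], claw=0)

```text
time: 6.15
tool_pos: [0.5719, -0.1828, 0.0457]
tool_rot: [0.018, -0.062, 0.998, -0.005]
contact_force: [0.1, 0.0, -0.2]
gripper_width: 0.095
```

```bash
python3 st.py
```

```text
6.15 [ 0.5719 -0.1828  0.0457] yaw -172.92 tz [ 0.0357 -0.0085 -0.9993] F [ 0.1  0.  -0.2] 0.09494241813392165
```

>>> step_arm([
  [0,0,-5,0],
  [0,0,-10,0],
  [0,0,-20,0],
  [0,0,-25,0],
  [0,0,-25,0],
  [0,0,-10,0],
  [0,0,0,0],
])

```text
time: 6.85
tool_pos: [0.5688, -0.1821, 0.1472]
tool_rot: [0.019, -0.062, 0.998, -0.006]
contact_force: [0.8, 0.2, -0.5]
gripper_width: 0.096
```

```bash
python3 st.py
```

```text
6.85 [ 0.5688 -0.1821  0.1472] yaw -172.93 tz [ 0.0384 -0.0094 -0.9992] F [ 0.8  0.2 -0.5] 0.09612491068730204
```

>>> step_arm([
  [0,0,0,-7.4],
  [-11,43,-2,0],
  [-11,43,-2,0],
  [-11,43,-2,0],
  [-11,43,-2,0],
  [-11,43,0,0],
  [-11,43,0,0],
  [-11,41,0,0],
])

```text
time: 7.65
tool_pos: [0.564, 0.1319, 0.1443]
tool_rot: [0.014, -0.123, 0.992, -0.007]
contact_force: [0.1, -0.1, 0.3]
gripper_width: 0.096
```

```bash
python3 st.py
```

```text
7.65 [0.564  0.1319 0.1443] yaw -165.85 tz [ 0.0293 -0.0107 -0.9995] F [ 0.1 -0.1  0.3] 0.09551404248714133
```

>>> step_arm([
  [-6,-5,0,-0.4],
  [0,0,8,0],
  [0,0,8,0],
  [0,0,0,0],
])

```text
time: 8.05
tool_pos: [0.5686, 0.132, 0.1227]
tool_rot: [0.01, -0.13, 0.991, -0.007]
contact_force: [-1.9, -1.2, 0.0]
gripper_width: 0.097
```

```bash
python3 look.py w5; python3 - <<'E'
from h import *
a=cv2.imread('pics/w5.png'); w=a[90:310,180:460]; cv2.imwrite('pics/w5c.png',cv2.resize(w,None,fx=2.7,fy=2.7,interpolation=cv2.INTER_CUBIC))
E
```

```text
8.05 [0.5686 0.132  0.1227] yaw -165.07 j [ 0.11  0.03  1.82 -0.01  1.27 -1.72] tz [ 0.0221 -0.0105 -0.9997]
```

View pics/w5c.png

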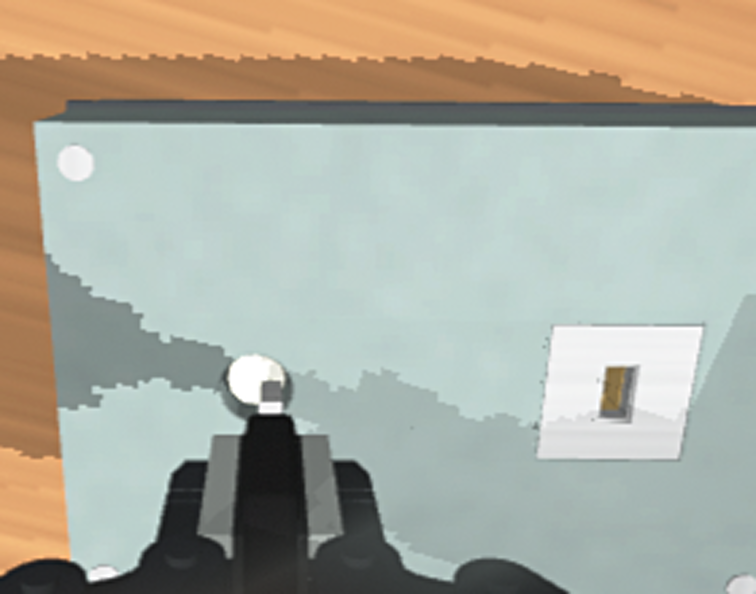

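The key hangs straight in the jaws. Its tip shows at crop (271,382), i.e. about (280.5,231.5), just beside the well's centre. The slot is at crop (618,393).

```bash
cat > ana.py <<'E'
from plane import *
import sys
def tool(q): return R.from_quat(np.roll(q,-1)).as_matrix()
Mg=tool([0.018,-0.062,0.998,-0.005]); tg=np.array([.5719,-.1828,.0457])
kx=np.array([np.cos(np.radians(186.65)),np.sin(np.radians(186.65)),0])
def inTool(p): return Mg.T@(p-tg)
tip=np.array([.5721,-.1828,.010])
tt=inTool(tip); te=inTool(tip+kx*.006+[0,0,.0025]); tc=inTool(tip+kx*.007+[0,0,.024]); ax=Mg.T@np.array([0,0,1.])
E
cat > meas.py <<'E'
from ana import *
z=np.load(sys.argv[1]+'.npz'); K,T,im,d=z['K'],z['T'],z['im'],z['d']
Ttc=np.array(camera_params('wrist')['T_tool_cam']); Tw=T@np.linalg.inv(Ttc)
for n,p in (('tip',tt),('edge',te),('collar',tc)): print(n,'px pred',px(p,K,Ttc).round(1))
print('tip world pred',(Tw@np.r_[tt,1])[:3].round(4),'key axis world',(Tw[:3,:3]@ax).round(4))
# known features to check calibration : box top contour
C=cloud(d,K,T); hsv=cv2.cvtColor(im,cv2.COLOR_RGB2HSV)
def blob(mask,box):
    x0,y0,x1,y1=box; mm=np.zeros(mask.shape,np.uint8); mm[y0:y1,x0:x1]=mask[y0:y1,x0:x1]
    n,l,st,ce=cv2.connectedComponentsWithStats(mm); k=1+st[1:,4].argmax(); return l==k,ce[k],st[k]
for a in sys.argv[2:]:
    nm,*b=a.split(','); b=list(map(int,b))
    # slot/plate corners on plane .075
    for (u,v) in np.array(b).reshape(-1,2): print(nm,u/10,v/10,onplane(u/10,v/10,K,T,.075).round(4))
E
# corners from crop: plate TL(552,325) TR(705,325) BR(680,460) BL(538,459); slot TL(604,366) TR(638,366) BR(632,423) BL(599,416); well ring left 227 right 290 top 352 
python3 - <<'E'
import subprocess
f=lambda L:','.join(f'{round((x/2.7+180-.3)*10)},{round((y/2.7+90-.3)*10)}' for x,y in L)
print(subprocess.run(['python3','meas.py','w5','plate,'+f([(552,325),(705,325),(680,460),(538,459)]),'slot,'+f([(604,366),(638,366),(632,423),(599,417)]),'screwTL,'+f([(76,163)]),'wellL,'+f([(227,382)]),'wellR,'+f([(289,382)]),'wellT,'+f([(258,353)]),'edge,'+f([(271,381)])],capture_output=True,text=True).stdout)
E
```

```text
tip px pred [279.3 237.9]
edge px pred [279.3 230.8]
collar px pred [278.8 245.2]
tip world pred [0.5682 0.1317 0.087 ] key axis world [0.0152 0.0078 0.9999]
plate 384.1 210.1 [0.5366 0.1935 0.075 ]
plate 440.8 210.1 [0.527  0.2287 0.075 ]
plate 431.6 260.1 [0.5621 0.2379 0.075 ]
plate 379.0 259.7 [0.5714 0.2032 0.075 ]
slot 403.4 225.3 [0.5432 0.2096 0.075 ]
slot 416.0 225.3 [0.541  0.2176 0.075 ]
slot 413.8 246.4 [0.5557 0.2222 0.075 ]
slot 401.6 244.1 [0.5563 0.2136 0.075 ]
screwTL 207.8 150.1 [0.5282 0.0754 0.075 ]
wellL 263.8 231.2 [0.5716 0.1216 0.075 ]
wellR 286.7 231.2 [0.5675 0.1364 0.075 ]
wellT 275.3 220.4 [0.5621 0.1271 0.075 ]
edge 280.1 230.8 [0.5684 0.1321 0.075 ]
```

>>> step_arm([
  [-2.5,-4,0,0],
  [0,0,4,0],
  [0,0,4,0],
  [0,0,0,0],
])

```text
time: 8.5
tool_pos: [0.5732, 0.1254, 0.1148]
tool_rot: [0.011, -0.127, 0.992, -0.007]
contact_force: [1.3, -0.2, -0.6]
gripper_width: 0.096
```

```bash
cat > tip.py <<'E'
from ana import *
s=state(); M=tool(s['tool_rot']); t=s['tool_pos']+M@tt; yaw=np.degrees(np.arctan2(M[1,0],M[0,0]))
print(s['time'],'tip',(t*1e3).round(1),'axis',(M@ax).round(4),'yaw',yaw.round(2),'F',s['contact_force'].round(1),'tq',s['ft_torque'].round(2),'g',round(s['gripper_width'],3),'j6',s['joint_pos'][5].round(2))
for n,g in (('well',(571.7,128.5)),('hole',(549.3,215.7))):
    e=np.r_[np.array(g)-t[:2]*1e3,0]; print(n,'need tool xy',(M.T@e)[:2].round(1))
E
python3 tip.py
```

```text
8.5 tip [572.9 125.2  79.1] axis [0.0142 0.0079 0.9999] yaw -165.34 F [ 1.3 -0.2 -0.6] tq [ 0.06 -0.04  0.01] g 0.096 j6 -1.73
well need tool xy [0.3 3.5]
hole need tool xy [-0.1 93.5]
```

>>> step_arm([
  [0,2,0,0],
  [0,1,0,0],
  [0,0,0,0],
  [0,0,0,0],
])

```text
time: 8.9
tool_pos: [0.5726, 0.1287, 0.1153]
tool_rot: [0.011, -0.127, 0.992, -0.007]
contact_force: [0.2, 0.6, -0.6]
gripper_width: 0.097
```

```bash
python3 tip.py
```

```text
8.9 tip [572.3 128.4  79.6] axis [0.0135 0.0077 0.9999] yaw -165.34 F [ 0.2  0.6 -0.6] tq [ 0.04 -0.01  0.01] g 0.097 j6 -1.72
well need tool xy [0.5 0.2]
hole need tool xy [ 0.1 90.2]
```

>>> step_arm([
  [0.5,0,4,0],
  [0,0,4,0],
  [0,0,3,0],
  [0,0,0,0],
])

```text
time: 9.3
tool_pos: [0.5725, 0.1287, 0.1036]
tool_rot: [0.012, -0.128, 0.992, -0.007]
contact_force: [-0.7, -0.4, 0.5]
gripper_width: 0.097
```

```bash
python3 tip.py
```

```text
9.3 tip [572.2 128.4  67.9] axis [0.0126 0.0076 0.9999] yaw -165.31 F [-0.7 -0.4  0.5] tq [ 0.04  0.03 -0.  ] g 0.097 j6 -1.72
well need tool xy [0.5 0.2]
hole need tool xy [ 0.1 90.2]
```

>>> step_arm([
  [0,0,2,0],
  [0,0,2,0],
  [0,0,2,0],
])

```text
time: 9.6
tool_pos: [0.573, 0.1287, 0.0991]
tool_rot: [0.011, -0.128, 0.992, -0.007]
contact_force: [-4.7, 0.3, 11.5]
gripper_width: 0.099
```

```bash
python3 tip.py
```

```text
9.6 tip [572.7 128.4  63.4] axis [0.0128 0.0076 0.9999] yaw -165.32 F [-4.7  0.3 11.5] tq [-0.07  1.02 -0.01] g 0.099 j6 -1.72
well need tool xy [1.  0.3]
hole need tool xy [ 0.5 90.3]
```

>>> step_arm([
  [0,0,1,0],
  [0,0,1,0],
  [0,0,1,0],
  [0,0,1,0],
  [0,0,1,0],
  [0,0,1,0],
])

```text
time: 10.2
tool_pos: [0.573, 0.1287, 0.0993]
tool_rot: [0.01, -0.128, 0.992, -0.007]
contact_force: [-4.6, -0.3, 6.2]
gripper_width: 0.098
```

```bash
python3 tip.py
```

```text
10.2 tip [572.7 128.4  63.6] axis [0.0158 0.0083 0.9998] yaw -165.3 F [-4.6 -0.3  6.2] tq [-0.04  0.76 -0.01] g 0.098 j6 -1.72
well need tool xy [0.9 0.3]
hole need tool xy [ 0.5 90.3]
```

>>> step_arm([
  [0.3,0,2,0],
  [0.3,0,2,0],
  [0.3,0,2,0],
  [0,0,2,0],
  [0,0,2,0],
  [0,0,2,0],
])

```text
time: 10.8
tool_pos: [0.5733, 0.1288, 0.0991]
tool_rot: [0.009, -0.128, 0.992, -0.007]
contact_force: [-6.9, -0.8, 11.0]
gripper_width: 0.094
```

```bash
python3 tip.py
```

```text
10.8 tip [572.9 128.5  63.4] axis [0.018  0.009  0.9998] yaw -165.27 F [-6.9 -0.8 11. ] tq [-0.15  1.29  0.02] g 0.094 j6 -1.72
well need tool xy [1.1 0.3]
hole need tool xy [ 0.6 90.4]
```

>>> step_arm([
  [0,0,-8,0],
  [0,0,-8,0],
  [0,0,-8,0],
  [0,20,0,0],
  [0,25,0,0],
  [0,25,0,0],
  [0,15,0,0],
  [0,0,0,0],
])

```text
time: 11.6
tool_pos: [0.5522, 0.2131, 0.125]
tool_rot: [0.011, -0.127, 0.992, -0.007]
contact_force: [-0.3, -0.8, -1.2]
gripper_width: 0.1
```

```bash
python3 tip.py;python3 look.py w6; python3 - <<'E'
from h import *
a=cv2.imread('pics/w6.png'); w=a[150:310,180:380]; cv2.imwrite('pics/w6c.png',cv2.resize(w,None,fx=3.7,fy=3.7,interpolation=cv2.INTER_CUBIC))
E
```

```text
11.6 tip [551.9 212.8  89.3] axis [0.0135 0.0089 0.9999] yaw -165.39 F [-0.3 -0.8 -1.2] tq [0.04 0.08 0.02] g 0.1 j6 -1.57
well need tool xy [  2.1 -86.6]
hole need tool xy [1.8 3.4]
11.6 [0.5522 0.2131 0.125 ] yaw -165.39 j [ 0.25  0.05  1.8  -0.02  1.27 -1.57] tz [ 0.0237 -0.0118 -0.9996]
```

View pics/w6c.png

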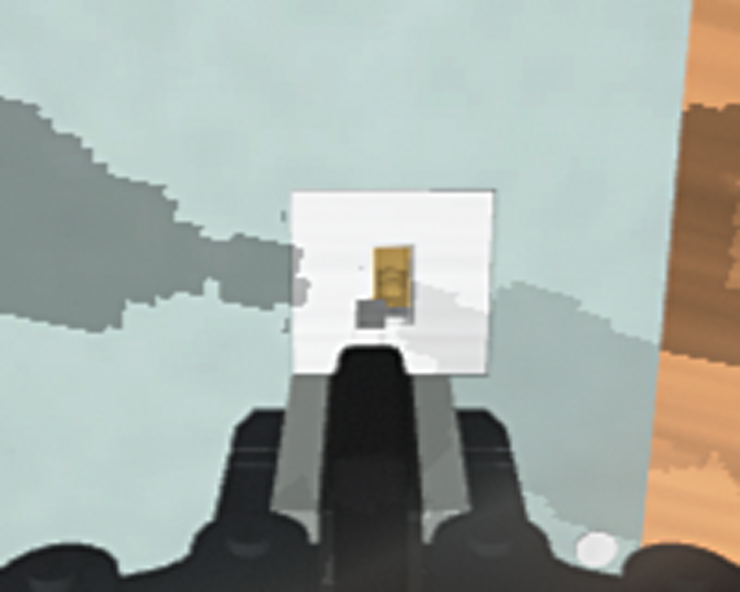

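The tip is at crop (371,300), slightly left of and below the slot (374–413, 246–322). The key has not slipped, since the edge is where it was predicted.

```bash
python3 - <<'E'
from plane import *
z=np.load('w6.npz'); K,T=z['K'],z['T']
f=lambda x,y:onplane(x/3.7+180-.37,y/3.7+150-.37,K,T,.075)[:2]*1e3
P=np.array([f(*p) for p in [(291,189),(495,189),(487,376),(291,375)]]); print(P.round(1),P.mean(0))
S=np.array([f(*p) for p in [(374,247),(413,245),(411,322)]]); print(S.round(1),(S[0]+S[2])/2)
e=[np.linalg.norm(P[i]-P[i-1]) for i in range(4)]; print(e)
d=P[3]-P[0]+P[2]-P[1]; print('yaw x',np.degrees(np.arctan2(d[1],d[0])))
E
```

```text
[[536.1 194.2]
 [526.9 229.1]
 [562.4 238.1]
 [571.7 202.6]] [549.26634178 216.00637767]
[[542.9 211.2]
 [540.7 217.9]
 [555.4 221.5]] [549.17279826 216.34344709]
[np.float64(36.5981094888728), np.float64(36.04970331483455), np.float64(36.67269795375308), np.float64(36.69708142034432)]
yaw x 13.755019755194079
```

```bash
sed -i 's/^tt=inTool(tip);/tt=inTool(tip)+[0,.0004,0];/' ana.py; sed -i 's/549.3,215.7/549.25,216.1/' tip.py; python3 tip.py|tail -1
```

```text
hole need tool xy [1.8 4.3]
```

>>> step_arm([
  [1.7,2.5,0,0],
  [0,0.8,3,0],
  [0,0,4,0],
  [0,0,3,0],
  [0,0,0,0],
  [0,0,0,0],
])

```text
time: 12.25
tool_pos: [0.5507, 0.2117, 0.1134]
tool_rot: [0.011, -0.125, 0.992, -0.008]
contact_force: [0.2, 0.1, 0.4]
gripper_width: 0.097
```

```bash
python3 tip.py
```

```text
12.25 tip [550.3 211.8  77.7] axis [0.0143 0.0108 0.9998] yaw -165.64 F [0.2 0.1 0.4] tq [-0.01 -0.01 -0.03] g 0.097 j6 -1.56
well need tool xy [ -0.1 -86. ]
hole need tool xy [-0.   4.5]
```

>>> step_arm([
  [0,2,0,0],
  [0,1,0,0],
  [0,1,0,0],
  [0,0,0,0],
  [0,0,0,0],
])

```text
time: 12.75
tool_pos: [0.55, 0.216, 0.1136]
tool_rot: [0.011, -0.125, 0.992, -0.008]
contact_force: [0.8, -0.3, -0.8]
gripper_width: 0.098
```

```bash
python3 tip.py
```

```text
12.75 tip [549.6 216.   77.9] axis [0.0137 0.0107 0.9998] yaw -165.64 F [ 0.8 -0.3 -0.8] tq [ 0.07 -0.01 -0.04] g 0.098 j6 -1.56
well need tool xy [  0.3 -90.3]
hole need tool xy [0.3 0.2]
```

```bash
python3 look.py w7; python3 - <<'E'
from h import *
a=cv2.imread('pics/w7.png'); w=a[170:270,220:345]; cv2.imwrite('pics/w7c.png',cv2.resize(w,None,fx=6,fy=6,interpolation=cv2.INTER_CUBIC))
E
```

```text
12.75 [0.55   0.216  0.1136] yaw -165.64 j [ 0.26  0.06  1.81 -0.02  1.25 -1.56] tz [ 0.0235 -0.0137 -0.9996]
```

View pics/w7c.png

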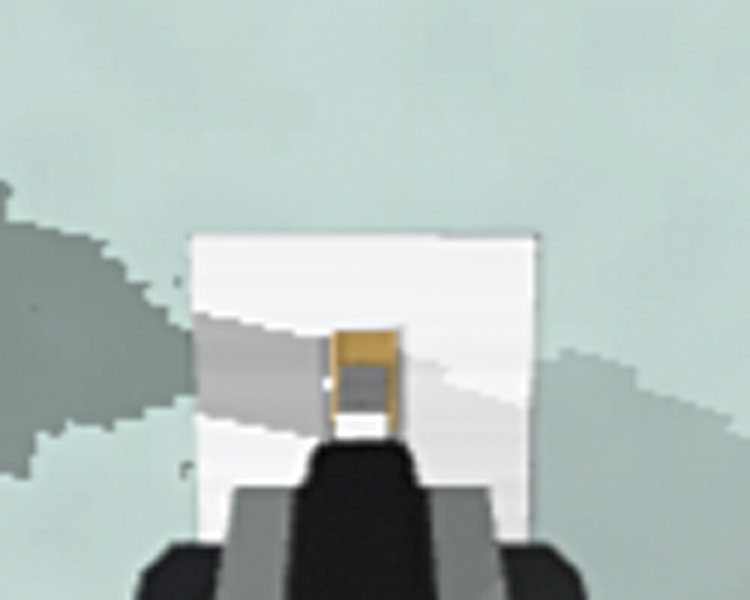

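The blade at crop (337–388) is centred in the slot's width (330–400). The slot's near end is at row 330 and the blade edge at row 362. I'll check that gap.

```bash
python3 - <<'E'
from ana import *
z=np.load('w7.npz'); K,T=z['K'],z['T']; M=tool(state()['tool_rot'])
bx=np.array([-np.cos(np.radians(14.3)),-np.sin(np.radians(14.3)),0])
h=np.array([.54925,.2161,.075])
print('slot near end pred',px(h+bx*.007,K,T),'plate near edge',px(h+bx*.018,K,T),'meas plate row',235/6+170-.4,'slot',330/6+170-.4)
Ttc=np.array(camera_params('wrist')['T_tool_cam'])
for q in (.001,.0025,.004): print('edge pred',q,px(inTool(tip+kx*.006+[0,0,q]),K,Ttc))
from plane import onplane
a=onplane(280.8,224.6,K,T,.075); b=onplane(280.5,230.0,K,T,.080); print(a,b,(a-b)@bx)
E
```

```text
slot near end pred [280.26047409 225.40509364] plate near edge [280.27024    208.96842501] meas plate row 208.76666666666665 slot 224.6
edge pred 0.001 [279.34195501 229.81209164]
edge pred 0.0025 [279.3101796  230.80151285]
edge pred 0.004 [279.27792329 231.80590857]
[0.54184884 0.21456496 0.075     ] [0.54339713 0.21485004 0.08      ] 0.0015707259899348097
```

>>> step_arm([
  [0.3,0,3,0],
  [0,0,3,0],
  [0,0,3,0],
  [0,0,2,0],
  [0,0,0,0],
])

```text
time: 13.3
tool_pos: [0.5497, 0.2156, 0.1014]
tool_rot: [0.011, -0.125, 0.992, -0.008]
contact_force: [-0.5, 0.6, -1.0]
gripper_width: 0.096
```

```bash
python3 tip.py
```

```text
13.3 tip [549.3 215.7  65.7] axis [0.0141 0.0108 0.9998] yaw -165.65 F [-0.5  0.6 -1. ] tq [0.07 0.04 0.04] g 0.096 j6 -1.56
well need tool xy [ -0. -90.]
hole need tool xy [-0.   0.4]
```

Inside the slot with no contact. Now pushing through the pins with small rocking.

>>> step_arm([
  [0,0.2,3,0],
  [0,0.5,3,1],
  [0,-0.5,3,-1],
  [0,0.5,3,1],
  [0,-0.5,3,-1],
])

```text
time: 13.8
tool_pos: [0.5509, 0.2161, 0.0926]
tool_rot: [0.01, -0.124, 0.992, -0.008]
contact_force: [-7.5, 0.2, 13.3]
gripper_width: 0.1
```

```bash
python3 tip.py
```

```text
13.8 tip [550.4 216.1  56.9] axis [0.0149 0.011  0.9998] yaw -165.74 F [-7.5  0.2 13.3] tq [ 0.06  1.42 -0.03] g 0.1 j6 -1.56
well need tool xy [  1.  -90.2]
hole need tool xy [1.1 0.2]
```

>>> step_arm([
  [1,0.5,3,1],
  [1,-0.5,3,-1],
  [0.5,0.5,3,1],
  [0.5,-0.5,3,-1],
  [0.5,0,3,0],
])

```text
time: 14.3
tool_pos: [0.5507, 0.2163, 0.0922]
tool_rot: [0.012, -0.123, 0.992, -0.009]
contact_force: [-7.0, -1.6, 14.5]
gripper_width: 0.099
```

```bash
python3 tip.py
```

```text
14.3 tip [550.4 216.3  56.5] axis [0.0121 0.011  0.9999] yaw -165.8 F [-7.  -1.6 14.5] tq [-0.49  1.26 -0.04] g 0.099 j6 -1.55
well need tool xy [  0.9 -90.3]
hole need tool xy [1.2 0.1]
```

>>> step_arm([
  [2,0.5,4,1],
  [2,-0.5,5,-1],
  [2,0.5,5,1],
  [2,-0.5,5,-1],
])

```text
time: 14.7
tool_pos: [0.5504, 0.2162, 0.0916]
tool_rot: [0.018, -0.123, 0.992, -0.008]
contact_force: [-7.0, -0.9, 13.3]
gripper_width: 0.097
```

```bash
python3 tip.py
```

```text
14.7 tip [550.6 216.3  55.9] axis [-0.001   0.0086  1.    ] yaw -165.87 F [-7.  -0.9 13.3] tq [-0.17  1.36 -0.02] g 0.097 j6 -1.55
well need tool xy [  0.9 -90.3]
hole need tool xy [1.3 0.1]
```

>>> step_arm([
  [5,1,4,2],
  [5,-1,6,-2],
  [4,1.5,7,2],
  [3,-1.5,7,-2],
])

```text
time: 15.1
tool_pos: [0.5485, 0.2155, 0.0862]
tool_rot: [0.035, -0.122, 0.992, -0.006]
contact_force: [-19.5, 3.6, 41.3]
gripper_width: 0.092
```

```bash
python3 tip.py
```

```text
15.1 tip [549.8 215.9  50.5] axis [-3.310e-02  9.000e-04  9.995e-01] yaw -165.97 F [-19.5   3.6  41.3] tq [ 0.58  3.25 -0.1 ] g 0.092 j6 -1.55
well need tool xy [ -0.1 -90.1]
hole need tool xy [0.4 0.3]
```

>>> step_arm([
  [0,0,2,0],
  [0,0,1,0],
  [0,0,1,0],
])

```text
time: 15.4
tool_pos: [0.5487, 0.2157, 0.0866]
tool_rot: [0.034, -0.122, 0.992, -0.007]
contact_force: [-4.5, -1.0, 7.0]
gripper_width: 0.094
```

```bash
python3 tip.py; python3 look.py w8; python3 - <<'E'
from h import *
a=cv2.imread('pics/w8.png'); w=a[150:310,180:380]; cv2.imwrite('pics/w8c.png',cv2.resize(w,None,fx=3.7,fy=3.7,interpolation=cv2.INTER_CUBIC))
E
```

```text
15.4 tip [549.9 216.1  50.9] axis [-0.0321  0.0014  0.9995] yaw -165.98 F [-4.5 -1.   7. ] tq [-0.28  0.83 -0.03] g 0.094 j6 -1.55
well need tool xy [  0.1 -90.2]
hole need tool xy [0.7 0.2]
15.4 [0.5487 0.2157 0.0866] yaw -165.98 j [ 0.26  0.06  1.86 -0.02  1.16 -1.55] tz [ 0.0693 -0.0048 -0.9976]
```

View pics/w8c.png

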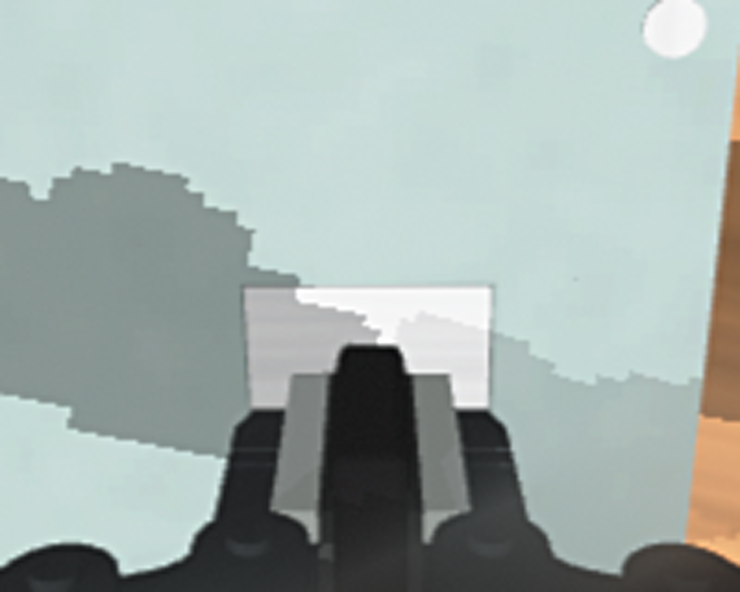

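Home: the estimated tip height is 50.9 mm and the head is unchanged in the jaws. Next I'll take out some of the tool's tilt before turning.

>>> step_arm([
  [-3,0,1,0],
  [-3,0,1,0],
  [-3,0,1,0],
  [-3,0,1,0],
])

```text
time: 15.85
tool_pos: [0.5507, 0.2163, 0.0865]
tool_rot: [0.018, -0.122, 0.992, -0.009]
contact_force: [-14.6, -3.8, 17.0]
gripper_width: 0.092
```

```bash
python3 tip.py; python3 st.py
```

```text
15.85 tip [550.8 216.3  50.8] axis [-5.000e-04  1.080e-02  9.999e-01] yaw -166.02 F [-14.6  -3.8  17. ] tq [-0.8   2.75 -0.07] g 0.092 j6 -1.55
well need tool xy [  0.9 -90.2]
hole need tool xy [1.5 0.2]
15.85 [0.5507 0.2163 0.0865] yaw -166.02 tz [ 0.0377 -0.0142 -0.9992] F [-14.6  -3.8  17. ] 0.09226576623728684
```

>>> step_arm([
  [0,0,1,8],
  [0,0,1,8],
  [0,0,1,8],
])

```text
time: 16.15
tool_pos: [0.5505, 0.2159, 0.0866]
tool_rot: [0.018, 0.095, 0.995, -0.006]
contact_force: [-4.6, -2.5, 7.4]
gripper_width: 0.097
```

```bash
python3 tip.py; python3 st.py
```

```text
16.15 tip [550.8 216.4  50.9] axis [-0.0028 -0.0026  1.    ] yaw 169.12 F [-4.6 -2.5  7.4] tq [-0.41  0.84  0.06] g 0.097 j6 -1.11
well need tool xy [-37.  -82.3]
hole need tool xy [ 1.5 -0.6]
16.15 [0.5505 0.2159 0.0866] yaw 169.12 tz [ 0.0352 -0.0161 -0.9993] F [-4.6 -2.5  7.4] 0.09722199741361763
```

>>> step_arm([
  [0,0,1,8],
  [0,0,1,8],
  [0,0,1,8],
  [0,0,1,8],
  [0,0,1,8],
  [0,0,1,8],
  [0,0,1,8],
])

```text
time: 16.85
tool_pos: [0.5498, 0.2147, 0.0865]
tool_rot: [0.018, 0.568, 0.823, -0.001]
contact_force: [-5.4, -2.6, 9.5]
gripper_width: 0.098
```

```bash
python3 tip.py; python3 st.py
```

```text
16.85 tip [551.2 215.3  50.8] axis [-0.027  -0.0159  0.9995] yaw 110.76 F [-5.4 -2.6  9.5] tq [-0.38  1.02  0.1 ] g 0.098 j6 -0.09
well need tool xy [-88.4 -11.6]
hole need tool xy [ 1.5 -1.5]
16.85 [0.5498 0.2147 0.0865] yaw 110.76 tz [ 0.0281 -0.0214 -0.9994] F [-5.4 -2.6  9.5] 0.09841057393251636
```

>>> step_arm([
  [0,0,1,6],
  [0,0,1,5],
  [0,0,1,4],
])

```text
time: 17.15
tool_pos: [0.5495, 0.2146, 0.0865]
tool_rot: [0.017, 0.675, 0.738, 0.0]
contact_force: [-4.7, -1.1, 9.1]
gripper_width: 0.096
```

```bash
python3 tip.py
```

```text
17.15 tip [551.1 215.   50.9] axis [-0.0343 -0.0134  0.9993] yaw 95.09 F [-4.7 -1.1  9.1] tq [-0.32  0.95  0.1 ] g 0.096 j6 0.18
well need tool xy [-87.9  12.8]
hole need tool xy [ 1.3 -1.7]
```

>>> step_arm([
  [0,0,1,4],
  [0,0,1,4],
])

```text
time: 17.35
tool_pos: [0.5493, 0.2148, 0.0865]
tool_rot: [0.017, 0.726, 0.687, 0.0]
contact_force: [-4.4, -0.7, 8.0]
gripper_width: 0.097
```

```bash
python3 tip.py
```

```text
17.35 tip [551.  214.9  50.9] axis [-0.0378 -0.0109  0.9992] yaw 86.85 F [-4.4 -0.7  8. ] tq [-0.25  1.04  0.54] g 0.097 j6 0.33
well need tool xy [-85.1  25.3]
hole need tool xy [ 1.1 -1.9]
```

>>> step_arm([
  [0,0,1,0.5],
  [0,0,0.5,0.5],
  [0,0,0.5,0.5],
  [0,0,0.5,0.5],
])

```text
time: 17.75
tool_pos: [0.5494, 0.2144, 0.0865]
tool_rot: [0.017, 0.738, 0.675, -0.001]
contact_force: [-2.9, -0.8, 6.2]
gripper_width: 0.098
```

```bash
python3 tip.py; python3 look.py w9; python3 - <<'E'
from h import *
a=cv2.imread('pics/w9.png'); b,_=grab_frame('side'); b=b[:,:,::-1][120:220,180:300]
a=a[120:320,150:410]; cv2.imwrite('pics/w9c.png',np.vstack([cv2.resize(a,(480,370)),cv2.resize(b,(480,220))]) if 0 else np.hstack([cv2.resize(a,(480,370)),cv2.resize(b,(310,370),interpolation=cv2.INTER_CUBIC)]))
E
```

```text
17.75 tip [551.1 214.5  50.9] axis [-0.0376 -0.0076  0.9993] yaw 84.92 F [-2.9 -0.8  6.2] tq [-0.2   0.76  0.32] g 0.098 j6 0.36
well need tool xy [-83.8  28.1]
hole need tool xy [ 1.5 -2. ]
17.75 [0.5494 0.2144 0.0865] yaw 84.92 j [ 0.26  0.1   1.82 -0.03  1.21  0.36] tz [ 0.0223 -0.0265 -0.9994]
```

View pics/w9c.png

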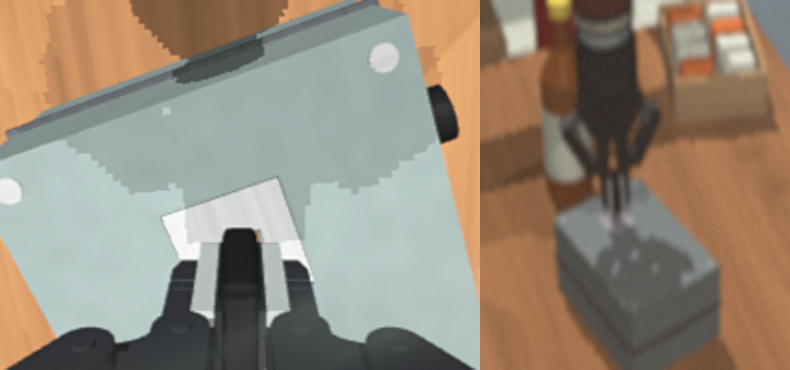

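```bash
python3 tip.py; python3 -c "
from plant import job_done
print(job_done())"
```

```text
17.85 tip [551.1 214.5  50.9] axis [-0.0376 -0.0076  0.9993] yaw 84.94 F [-3.7 -0.4  5.5] tq [-0.27  0.68  0.3 ] g 0.098 j6 0.36
well need tool xy [-83.8  28.1]
hole need tool xy [ 1.4 -2. ]
the job is handed in; nothing more can be done
None
```

I handed the job in at 17.9 s with the rectangular key home in the lock, turned to its stop and still gripped. The hand-in reports no verdict, so success is inferred from my own readings.

- **Reset button:** I pressed it with the key tip for over a second. The tip reached about 63.5 mm height, where fully down is 64 mm, at 6–11 N, about 1 mm from the well's centre. I did not look at the button again after lifting off.
- **Key home:** I eased the key past the pins with small rocking. The last push peaked at about 46 N on the wrist sensor, which I backed off at once. The tip then read 50.9 mm, about 24 mm down, and the key had not slipped in the jaws.
- **Turn:** The tool turned about 109° clockwise. The last 0.3 N m against the stop was well above the 0.08 N m return spring. I could not read the plug's angle itself.
- **Last checks:** The grip still held at 0.098 opening with a slight downward push. The estimated tip position was about 2.5 mm from the keyhole's axis, within the 4 mm limit but more than the roughly 1 mm of play I would expect. The key also leaned about 2°, because the tool picked up tilt on the way.
- **Other objects:** I kept clear of the round key, bottle, tin and carton on every move and felt no contact, but did not measure their positions afterwards.

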